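# Spread the retaining ring over the carving vise's axle stub

## Task

Take the spreading pliers out of their wooden stand, put their two pins into the eyes of the steel retaining ring lying on the plywood pad, and squeeze the handles to spread the ring. Slide the spread ring down over the axle stub of the carving vise without forcing it, until it is level and centred at the groove, and end the program still holding it there: pliers still squeezed, ring still spread, its weight hanging on the pliers alone. Handle the ring only with the pliers, not with the fingers, and leave the gouge, the sharpening stone and the wooden rosette where they are.

Things in the scene. Friction and masses are not known exactly. Their poses are not given: they have to be found in the camera images.
- stand: Fixed wooden block, 85 (x) x 95 (y) x 45 mm high, origin at the centre of its underside on the table. A through slot 14 mm (x) x 44 mm (y) at its centre holds the nose of the pliers with 5 mm to spare outside each jaw, so they cannot be squeezed fully in it.
- pliers: Loose steel spreading pliers, about 150 g, upright in the stand, pins down. Origin: midway between the two pin tips (7 mm above the table); z up, y from pin to pin; a half turn about z is the same tool. Pins 4 x 4 x 7 mm long at y = +-12 mm at rest; above each a jaw 10 (x) x 9 (y) mm, its flat underside (shoulder) at z = 7. A crossbar x +-9, y +-26, z 38 to 46 mm rests on the stand's top.
- pliers_handles (a point): Midway between the two black handles, 92 mm above the pin tips. Handles: upright plates one at +y, one at -y, 18 mm wide in x, 55 mm tall (65 to 120 mm above the tips), outer faces flat, parallel, 58 mm apart at rest. Grip them from above.
- pliers_l (a joint): Squeeze in m: how far each handle has moved inward and each pin outward (sliding parallel, no rotation); 0 at rest, hard stop at 0.008 (handles 42 mm apart, pins at y = +-20 mm). Each handle needs 10 N to start, 13 N at the stop, about 18 N with the ring. Springs back when let go.
- pad: Fixed plywood pad 110 x 110 mm, 15 mm high, origin at the centre of its underside on the table.
- ring: Loose dark steel split retaining ring flat on the pad, about 45 g, 8 mm thick, outer radius about 24 mm: two sprung halves that part along y, joined by a bridge at -x (x -32 to -22 mm), lugs at +x. Origin: on its axis at its underside; z up. At rest the opening is 27 mm wide in y; spread 5 mm a side it is a circle of radius 18.5 mm about the origin.
- ring_eyes (a point): Midway between the lugs' two eyes, at the lugs' top face (28 mm along the ring's x from its axis, 8 mm up). Each eye is a rectangular through hole, 8 mm in x, from y = 8 to 17 mm (and -8 to -17) at rest: the pins at rest fit, with 3 mm of squeeze before they press on the outer walls. Held spread, the pins carry the ring by friction, lugs below the jaws' shoulders.
- ring_l (a joint): Spread of the ring in m: how far each half has moved outward in the ring's y; 0 at rest, about 0.005 with the pliers at their stop; the stub passes from about 0.003. Takes 1.5 N a side to start, 5 N at 0.005.
- vise: Fixed grey foot of a carving vise: plate 110 x 110 x 24 mm, round hub of radius 34 mm up to z = 56 mm, and upright on it a steel axle stub of radius 15.5 mm whose top is at z = 100 mm (chamfered over the last 5 mm). Groove of radius 13 mm from z = 68 to 82 mm. Origin at the centre of the underside, on the table and on the stub's axis.
- groove (a point): Centre of the groove on the stub's axis, 75 mm above the table; the ring is at the groove when its underside is 4 mm below this point. The ring may point in any direction about the stub.
- gouge: Loose wood-handled gouge, about 245 mm long, 26 mm thick, lying on the table; origin at the front end of the handle on its underside. Leave it alone.
- stone: Loose grey sharpening stone 150 x 50 x 25 mm on the table, origin under its centre. Leave it alone.
- rosette: Loose round carved wooden rosette, 100 mm across, 26 mm high, on the table, origin under its centre. Leave it alone.
There are look-alikes about, which are no part of the job. Of the things shaped like the pad, the plywood one is meant. What is shaped like the pliers but red is not meant.

How it is judged:
By the outcome, as a careful person would: the job done as asked, in the order asked, and still so for the second after the job is handed in, while the arm keeps its last pose, push and grip.
It also fails if it takes over 58 s, if anything falls off the work surface, if the arm or the gripper's body presses on something with over 40 N, if the wrist force passes 120 N, or if a joint passes its speed limit or range.

## Robot

A 7-joint arm with a two-finger parallel gripper is mounted at the origin on the work surface. World frame = base frame: x ahead of the robot, y to its left, z up, the work surface at z = 0. Lengths are in m, angles in rad, forces in N, time in s.
With the tool pointing down it reaches from about 0.425 to 0.925 m from the base axis. Payload 6.8 kg.
Tool frame: the origin (TCP) lies between the finger pads; the fingertips stand 17 mm ahead of it and the grasp point (between the pads) lies 2 mm behind it; x points along the fingers, y is the direction in which the jaws open and shut, and the axes are right-handed (so a half turn about x gives the same grasp; the last joint's range is limited). The gripper opens to 85 mm and grips with 20 to 120 N. Pads are 22 mm wide; open, the fingers measure 114 mm over their backs; the gripper's body (76 mm by 85 mm) begins 54 mm behind the grasp point. The pads swing forward as they close: fully open they stand 13 mm farther back than shut.
Start: joints at [1.013, 0.477, 0.022, 1.555, -0.011, 1.109, -0.083], TCP at [0.293, -0.608, 0.248] pointing down, gripper open.
Joint ranges: [-2.96, 2.96], [-0.34, 2.1], [-1.41, 1.46], [0.24, 2.44], [-1.37, 4.51], [0.17, 1.92], [-2.96, 2.96]. Speed limits (rad/s): [2.39, 2.39, 3.14, 3.14, 3.14, 3.14, 3.14].

## Interface

Orientations are given as a rotation vector (axis times angle).
In Python, from bench import r gives the robot as it stands. The module is installed in compiled form; this text tells all that it offers.
- The arm moves only by the tool apply_moves, never from a script. Its argument "increments" is text: rows parted by semicolons, each of 7 numbers parted by spaces: the finger opening in mm, from 0 to 85.4, then the shift along the tool's x, y, z normalised to -1 to 1, where 1 is 100 cm, then the turn, a rotation vector about the tool's x, y, z normalised to -1 to 1, where 1 is 0.12 rad. In form: gripper x y z wx wy wz; .... A call has exactly 8 rows; each row shifts and turns the commanded pose from where the row before left it, along the tool's axes as they then stand; what a row does not reach is not made up. A row lasts 1/10 s, in which the tool goes at most 50 mm and 8.59 degrees, less where a joint would pass 70% of its speed; a pose out of reach is approached as far as the arm can. A call with a number of a shift or a turn outside -1 to 1 is refused whole. A call with a gripper value outside its range is refused whole. The fingers move at their own pace and stop on an object; "squeeze" is the grip in N (left out, the last holds). Time passes only in rows, so rows that do not move let the fingers close, or fill a call up. It gives the time, the measured TCP pose, the force and the opening at its end, in the units of the state.
- r.get_obs(): the state, without advancing time (a new reading comes with each control period).
- r.grab_frame(name): name is "scene" or "top" or "wrist"; returns a dict with "color" (400x640x3 uint8, blue, green, red), "fx", "fy", "cx", "cy" (pixels), "origin" and "orientation" of the camera in the world. Camera axes: x right, y up, looking along -z (the intrinsics and any distortion apply to the point x, -y, -z); pixel columns grow to the right and rows downward; lengths in m; the calibration is good to about 2 mm. A picture is of the moment at which its call begins. There is no depth.
- r.hand_in(): hands the job in, once; it reports no verdict.
The state is a dict: "clock": time; "joints": joint angles; "qvel": joint speeds; "tau": joint torques, N m; "tcp_pos": TCP position; "orientation": TCP orientation; "contact_force": force on the tool from outside, world axes, zero at the start; "moment": the same for the moment, N m; "grip_width": finger opening in m.
Only numpy, scipy, OpenCV 4.12 (cv2) and the standard library are available. Lean on these libraries where they do the work, as an engineer would, in place of code of your own. Each camera call takes 0.05 s, during which the arm holds its last target. There are 200 camera calls.

## Working session

There is one attempt and no reset: what is moved stays moved. The work goes in short steps, Python scripts to look and compute and a tool call to move; the robot and the scene stay as the last step left them, time stands still between calls to the robot, and variables do not carry over. Pictures are saved under pics/ and viewed, about 8 in all and at most 12, crops included, and the job is handed in when it is done.

Besides the shell and the picture viewer there is one more tool, called after "Request:" by a JSON object that holds its "fn" and its "kwargs". apply_moves: Moves the arm, as the interface text tells. Scaled input: -1 to 1 covers 100 cm each way for a shift and 0.12 rad each way for a turn. Its arguments: {"type":"object","properties":{"increments":{"type":"string"},"squeeze":{"type":"number"}},"required":["increments"]}

```bash
mkdir -p pics
python3 - <<'E'
from bench import r
import cv2
print(r.get_obs())
for n in ["scene","top"]:
    f=r.grab_frame(n); cv2.imwrite(f"pics/{n}0.png",f["color"])
    print(n,{k:v for k,v in f.items() if k!="color"})
E
```

```text
{'clock': 0.0, 'joints': array([ 1.01288935,  0.47778323,  0.02232873,  1.55647052, -0.01150994,
        1.10930069, -0.08308819]), 'qvel': array([-4.21863938e-04, -8.68433656e-04,  8.78716884e-05,  1.11964732e-04,
        1.00130403e-04, -1.02949648e-03,  1.76118277e-04]), 'tau': array([-1.47097489e-03, -5.96463418e+01,  1.60739534e+00, -2.81204081e+01,
        1.25387518e-02,  9.51814174e-03, -1.91190372e-05]), 'tcp_pos': array([ 0.29323206, -0.60734523,  0.24732873]), 'orientation': array([ 1.97198323,  0.45307728, -1.97305014]), 'contact_force': array([-0.05708059,  0.19003828, -1.20223635]), 'moment': array([0.02473973, 0.02915143, 0.0126465 ]), 'grip_width': 0.08551517178975003}
scene {'fx': 515.4790826718724, 'fy': 515.4790826718724, 'cx': 299.91074828719724, 'cy': 203.94062291518227, 'origin': array([ 1.08425416, -0.2272368 ,  1.05181006]), 'orientation': array([0.4753772 , 0.32502544, 1.16020355])}
top {'fx': 513.7422131733274, 'fy': 513.7422131733274, 'cx': 319.2531155363538, 'cy': 205.4619541092307, 'origin': array([ 0.34327538, -0.01990779,  1.07713833]), 'orientation': array([ 0.17772879, -0.15120266, -1.44106973])}
```

View pics/scene0.png

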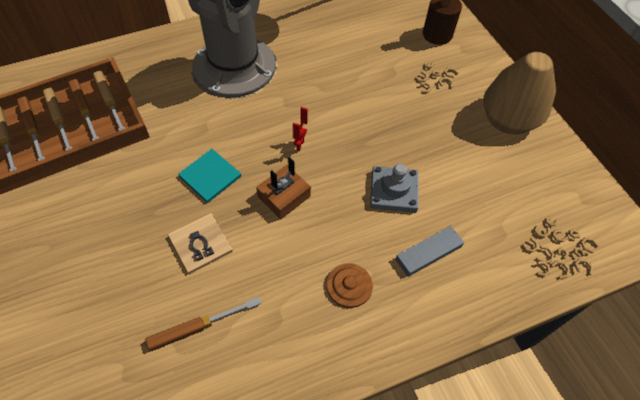

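View pics/top0.png

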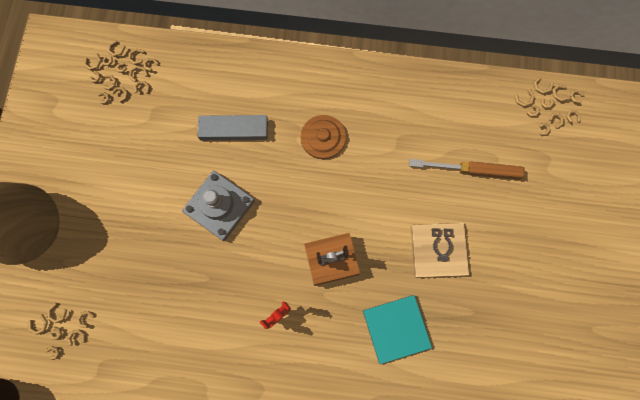

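Scene: stand with black-handled pliers at (284,188), pad and ring (200,243), vise (397,185), red decoy (300,130). Top: vise (218,205), stand (332,258), pad (440,250), ring lugs up at (443,232).

```bash
cat > h.py <<'E'
import numpy as np, cv2
from scipy.spatial.transform import Rotation as R
def ray(f,u,v):
    d=np.array([(u-f["cx"])/f["fx"],-(v-f["cy"])/f["fy"],-1.0])
    return np.array(f["origin"]),R.from_rotvec(f["orientation"]).apply(d)
def onz(f,u,v,z):
    o,d=ray(f,u,v); return o+d*(z-o[2])/d[2]
def proj(f,p):
    c=R.from_rotvec(f["orientation"]).inv().apply(np.asarray(p)-f["origin"])
    return f["cx"]+f["fx"]*c[0]/-c[2], f["cy"]-f["fy"]*c[1]/-c[2]
def tri(f1,p1,f2,p2):
    o1,d1=ray(f1,*p1);o2,d2=ray(f2,*p2)
    A=np.stack([d1,-d2],1);s=np.linalg.lstsq(A,o2-o1,rcond=None)[0]
    a=o1+d1*s[0];b=o2+d2*s[1];return (a+b)/2,np.linalg.norm(a-b)
E
python3 - <<'E'
from h import *; from bench import r
fs={n:r.grab_frame(n) for n in ["scene","top"]}
for n,pts in {"scene":[(284,188),(200,243),(397,185)],"top":[(332,258),(440,250),(218,205)]}.items():
    for p in pts: print(n,p,onz(fs[n],*p,0.02).round(3))
print([proj(fs["top"],(0,0,0)),proj(fs["scene"],(0,0,0))])
s,t=fs["scene"]["color"],fs["top"]["color"]
c=lambda im,u,v:cv2.resize(im[v-33:v+33,u-33:u+33],(266,266),interpolation=cv2.INTER_CUBIC)
cv2.imwrite("pics/c1.png",np.vstack([np.hstack([c(t,332,255),c(t,440,250),c(t,218,205)]),np.hstack([c(s,284,183),c(s,200,243),c(s,397,185)])]))
E
```

```text
scene (284, 188) [ 0.45  -0.018  0.02 ]
scene (200, 243) [ 0.517 -0.244  0.02 ]
scene (397, 185) [0.542 0.236 0.02 ]
top (332, 258) [ 0.464 -0.027  0.02 ]
top (440, 250) [ 0.508 -0.246  0.02 ]
top (218, 205) [0.545 0.225 0.02 ]
[(np.float64(288.8596124246059), np.float64(498.0293428976402)), (np.float64(233.77911883332655), np.float64(66.50265775310658))]
```

View pics/c1.png

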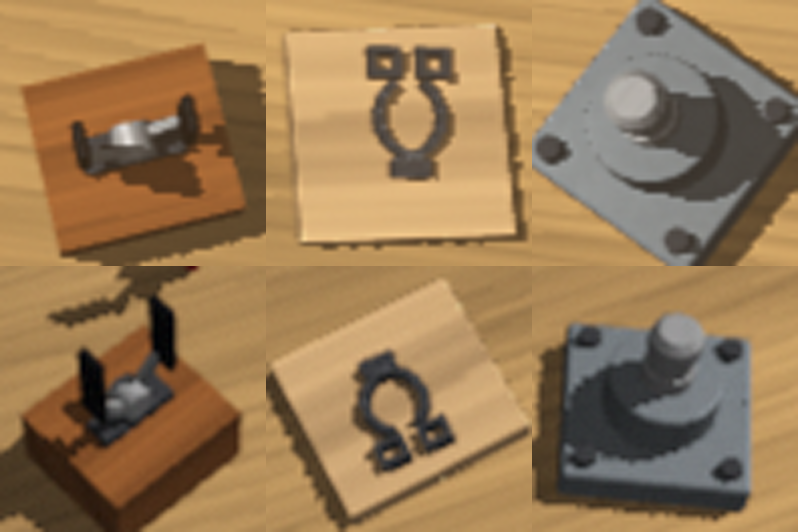

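Crops resolve the eyes, stub top, stand outline and handles well. Now measuring these by masks.

Run:
```python
from h import *; from bench import r
fs={n:r.grab_frame(n) for n in ["scene","top"]}
K=8
def crop(n,u,v,h=33):
    im=fs[n]["color"][v-h:v+h,u-h:u+h]
    return cv2.resize(im,None,fx=K,fy=K,interpolation=cv2.INTER_CUBIC),lambda p:((p[0]+.5)/K-.5+u-h,(p[1]+.5)/K-.5+v-h)
res={}
for n,pp,ps,pv in [("top",(440,250),(332,255),(218,205)),("scene",(200,243),(284,183),(397,185))]:
    f=fs[n]
    # ring
    im,b=crop(n,*pp); g=cv2.cvtColor(im,cv2.COLOR_BGR2GRAY); hsv=cv2.cvtColor(im,cv2.COLOR_BGR2HSV)
    m=((hsv[...,1]<90)&(g<115)).astype(np.uint8)
    cs,hi=cv2.findContours(m,cv2.RETR_CCOMP,cv2.CHAIN_APPROX_NONE)
    for c,hh in zip(cs,hi[0]):
        a=cv2.contourArea(c)/K**2
        if a>1.5:
            M=cv2.moments(c);p=b((M["m10"]/M["m00"],M["m01"]/M["m00"]))
            print(n,"ring","hole" if hh[3]>=0 else "outer",round(a,1),np.round(p,1),onz(f,*p,.023).round(4))
    m=((g>130)).astype(np.uint8); 
    m=((hsv[...,1]<125)&(hsv[...,2]>170)).astype(np.uint8)
    cs,_=cv2.findContours(m,cv2.RETR_EXTERNAL,cv2.CHAIN_APPROX_NONE);c=max(cs,key=cv2.contourArea)
    box=cv2.boxPoints(cv2.minAreaRect(c)); w=np.array([onz(f,*b(p),.015) for p in box])
    print(n,"pad",w.mean(0).round(4),np.linalg.norm(np.diff(w,axis=0),axis=1).round(3))
    # handles
    im,b=crop(n,*ps);hsv=cv2.cvtColor(im,cv2.COLOR_BGR2HSV)
    m=(hsv[...,2]<60).astype(np.uint8)
    cs,_=cv2.findContours(m,cv2.RETR_EXTERNAL,cv2.CHAIN_APPROX_NONE)
    for c in cs:
        a=cv2.contourArea(c)/K**2
        if a>5:
            M=cv2.moments(c);p=b((M["m10"]/M["m00"],M["m01"]/M["m00"]));print(n,"black",round(a,1),np.round(p,1),[np.round(b(q),1).tolist() for q in cv2.boxPoints(cv2.minAreaRect(c))]);res.setdefault(n,[]).append(p)
    m=((hsv[...,1]>140)&(hsv[...,2]>110)).astype(np.uint8) if n=="top" else ((hsv[...,1]>150)&(hsv[...,2]>110)).astype(np.uint8)
    m=cv2.morphologyEx(m,cv2.MORPH_OPEN,np.ones((15,15)))
    cs,_=cv2.findContours(m,cv2.RETR_EXTERNAL,cv2.CHAIN_APPROX_NONE);c=max(cs,key=cv2.contourArea)
    w=np.array([onz(f,*b(p),.045) for p in cv2.boxPoints(cv2.minAreaRect(c))])
    print(n,"stand",w.round(4).tolist(),w.mean(0).round(4),np.linalg.norm(np.diff(w,axis=0),axis=1).round(3))
    # stub
    im,b=crop(n,*pv);hsv=cv2.cvtColor(im,cv2.COLOR_BGR2HSV)
    for th in (160,180,200):
        m=((hsv[...,2]>th)&(hsv[...,1]<40)).astype(np.uint8)
        cs,_=cv2.findContours(m,cv2.RETR_EXTERNAL,cv2.CHAIN_APPROX_NONE)
        for c in cs:
            if cv2.contourArea(c)/K**2>30:
                (x,y),rr=cv2.minEnclosingCircle(c);print(n,"stub",th,round(cv2.contourArea(c)/K**2,1),np.round(b((x,y)),1),round(rr/K,1),onz(f,*b((x,y)),.1).round(4))
```

```text
top ring outer 276.5 [442.2 242.3] [ 0.5237 -0.2492  0.023 ]
top ring hole 14.6 [448.  232.1] [ 0.5463 -0.2595  0.023 ]
top ring hole 15.1 [435.9 231.8] [ 0.544  -0.2346  0.023 ]
top pad [ 0.5098 -0.2465  0.015 ] [0.114 0.113 0.111]
top black 16.5 [319.4 259.5] [[317.3999938964844, 255.3000030517578], [320.0, 255.0], [321.20001220703125, 263.29998779296875], [318.6000061035156, 263.70001220703125]]
top black 45.2 [343.3 253.7] [[335.6000061035156, 258.1000061035156], [344.70001220703125, 245.5], [351.29998779296875, 250.3000030517578], [342.29998779296875, 262.8999938964844]]
top stand [[0.4841, 0.0359, 0.045], [0.5194, -0.0569, 0.045], [0.438, -0.0863, 0.045], [0.4036, 0.005, 0.045]] [ 0.4613 -0.0256  0.045 ] [0.099 0.087 0.098]
top stub 160 101.4 [208.5 195.6] 6.3 [0.546  0.2276 0.1   ]
top stub 180 32.2 [209.7 196. ] 4.9 [0.5455 0.2252 0.1   ]
scene ring outer 271.2 [199.6 246.1] [ 0.5255 -0.2469  0.023 ]
scene ring hole 6.8 [197.6 255.9] [ 0.5468 -0.2577  0.023 ]
scene ring hole 5.2 [208.2 251. ] [ 0.5441 -0.2327  0.023 ]
scene pad [ 0.5077 -0.242   0.015 ] [0.118 0.114 0.113]
scene black 353.4 [271.9 193.8] [[250.39999389648438, 202.8000030517578], [267.20001220703125, 168.39999389648438], [295.8999938964844, 182.39999389648438], [279.1000061035156, 216.8000030517578]]
scene black 89.4 [290.5 167. ] [[285.6000061035156, 178.6999969482422], [287.5, 156.39999389648438], [295.5, 157.1999969482422], [293.5, 179.39999389648438]]
scene stand [[0.4759, -0.066, 0.045], [0.4317, 0.021, 0.045], [0.4817, 0.0352, 0.045], [0.5236, -0.0507, 0.045]] [ 0.4782 -0.0151  0.045 ] [0.098 0.052 0.096]
```

```bash
cat >> h.py <<'E'
def go(pos,yaw,o):
    """shift (tool frame, units of 1 m) and turn (units of .12 rad) to tool-down pose with tool y at angle yaw (deg)"""
    Rc=R.from_rotvec(o["orientation"]);a=np.radians(yaw)
    x=np.array([0,0,-1.]);y=np.array([np.cos(a),np.sin(a),0]);Rt=R.from_matrix(np.stack([x,y,np.cross(x,y)],1))
    print("shift",Rc.inv().apply(np.asarray(pos)-o["tcp_pos"]).round(4),"turn/.12",((Rc.inv()*Rt).as_rotvec()/.12).round(3))
E
python3 - <<'E'
from h import *; from bench import r
o=r.get_obs();f=r.grab_frame("scene")
a=onz(f,291,159,.127);b=onz(f,273.6,171.6,.127);print("handles",a,b,(a+b)/2,np.linalg.norm(a-b),np.degrees(np.arctan2(*(a-b)[1::-1])))
f2=r.grab_frame("top");print("stub",onz(f,400.5,168.4,.1),tri(f,(400.5,168.4),f2,(208.5,195.6)))
Rc=R.from_rotvec(o["orientation"]).as_matrix();print(Rc.round(3),"yaw y",np.degrees(np.arctan2(Rc[1,1],Rc[0,1])))
go([.461,-.025,.25],110.8,o);go([.461,-.025,.25],-69.2,o)
f=r.grab_frame("wrist");print(R.from_rotvec(o["orientation"]).inv().apply(f["origin"]-o["tcp_pos"]),(R.from_rotvec(o["orientation"]).inv()*R.from_rotvec(f["orientation"])).as_matrix().round(3),f["fx"])
E
```

```text
handles [0.44970355 0.00220136 0.127     ] [ 0.46716939 -0.04523531  0.127     ] [ 0.45843647 -0.02151698  0.127     ] 0.05054991324628841 110.21334258383234
stub [0.5470065  0.22814247 0.1       ] (array([0.54633852, 0.22826717, 0.0988884 ]), np.float64(0.0007702041251982497))
[[-0.     0.435 -0.901]
 [ 0.    -0.901 -0.435]
 [-1.    -0.001  0.   ]] yaw y -64.23097568282078
shift [-0.0018 -0.4519 -0.4043] turn/.12 [-2.5457e+01 -7.0000e-03  1.0000e-03]
shift [-0.0018 -0.4519 -0.4043] turn/.12 [0.723 0.001 0.005]
[-1.24573800e-01  9.63772894e-05 -8.03462061e-02] [[-0.002  0.315 -0.949]
 [ 1.     0.    -0.002]
 [-0.    -0.949 -0.315]] 301.24580861179464
```

Request:
{"fn": "apply_moves", "kwargs": {"increments": "85.4 0 -0.017 -0.015 0 0 0; 85.4 0 -0.034 -0.031 0 0 0; 85.4 0 -0.034 -0.031 0 0 0; 85.4 0 -0.034 -0.031 0 0 0; 85.4 0 -0.034 -0.031 0 0 0; 85.4 0 -0.034 -0.031 0 0 0; 85.4 0 -0.034 -0.031 0 0 0; 85.4 0 -0.034 -0.031 0 0 0", "squeeze": 20}}

```text
clock: 1.25
tcp_pos: [0.3919, -0.2756, 0.2486]
orientation: [1.972, 0.45, -1.971]
contact_force: [1.1, 0.2, -0.1]
grip_width: 0.0849
```

Request:
{"fn": "apply_moves", "kwargs": {"increments": "85.4 0 -0.034 -0.031 0 0 0; 85.4 0 -0.034 -0.031 0 0 0; 85.4 0 -0.034 -0.031 0 0 0; 85.4 0 -0.034 -0.030 0 0 0; 85.4 0 -0.034 -0.030 0 0 0; 85.4 0 -0.026 -0.021 0 0 0; 85.4 0 0 0 0.72 0 0; 85.4 0 0 0 0 0 0"}}

```text
clock: 2.05
tcp_pos: [0.4632, -0.0242, 0.2485]
orientation: [2.023, 0.373, -2.022]
contact_force: [1.2, -0.1, 0.1]
grip_width: 0.0854
```

Run:
```python
from h import *; from bench import r
o=r.get_obs();print(o["clock"],o["tcp_pos"],o["orientation"])
go([.460,-.024,.2],-69.2,o)
f=r.grab_frame("wrist");cv2.imwrite("pics/w1.png",f["color"])
for p in [(.460,-.024,.007),(.460,-.024,.045),(.460,-.024,.127)]: print(proj(f,p))
```

```text
2.05 [ 0.46322616 -0.0242225   0.24846996] [ 2.0226962   0.37298131 -2.02195007]
shift [ 0.0485 -0.0014  0.003 ] turn/.12 [ 0.015 -0.003 -0.002]
(np.float64(318.02010264317806), np.float64(171.49614498093663))
(np.float64(317.90078343276593), np.float64(179.05586343024885))
(np.float64(317.5303001175361), np.float64(202.52860971838632))
```

View pics/w1.png

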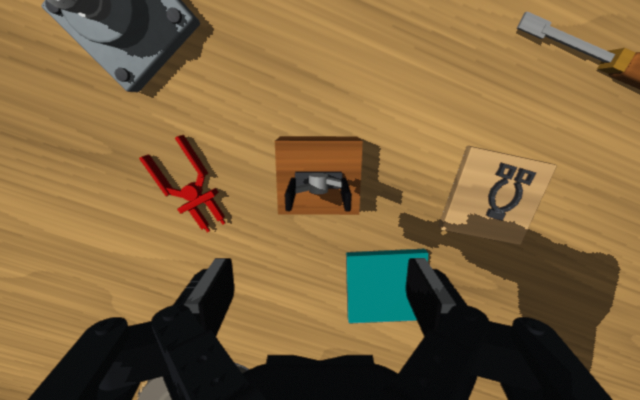

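Wrist view: handles at about (290,193) and (348,195), stand edges parallel to the image axes; measuring the handles' tops from it.

Run:
```python
from h import *; from bench import r
o=r.get_obs();f=r.grab_frame("wrist");im=f["color"][165:225,265:375];K=8
im=cv2.resize(im,None,fx=K,fy=K,interpolation=cv2.INTER_CUBIC)
m=(im.max(2)<45).astype(np.uint8)
cs,_=cv2.findContours(m,cv2.RETR_EXTERNAL,cv2.CHAIN_APPROX_NONE)
for c in cs:
    if cv2.contourArea(c)>K*K*20:
        q=cv2.approxPolyDP(c,8,True)[:,0]/K+[265-.44,165-.44];print(cv2.contourArea(c)/K**2,q.round(1).tolist())
cv2.imwrite("pics/w1c.png",im[:,:800])
```

```text
240.6328125 [[293.9, 177.3], [289.6, 178.3], [284.2, 192.8], [284.2, 205.1], [286.2, 209.6], [289.8, 207.6], [295.9, 186.2]]
26.8046875 [[306.2, 176.9], [303.3, 178.2], [301.7, 181.2], [304.3, 183.7], [307.2, 182.6]]
238.6484375 [[341.1, 176.1], [339.3, 178.2], [340.9, 182.9], [339.1, 192.2], [343.9, 208.7], [347.6, 209.7], [349.3, 198.7], [347.6, 183.1], [343.8, 176.9]]
```

View pics/w1c.png

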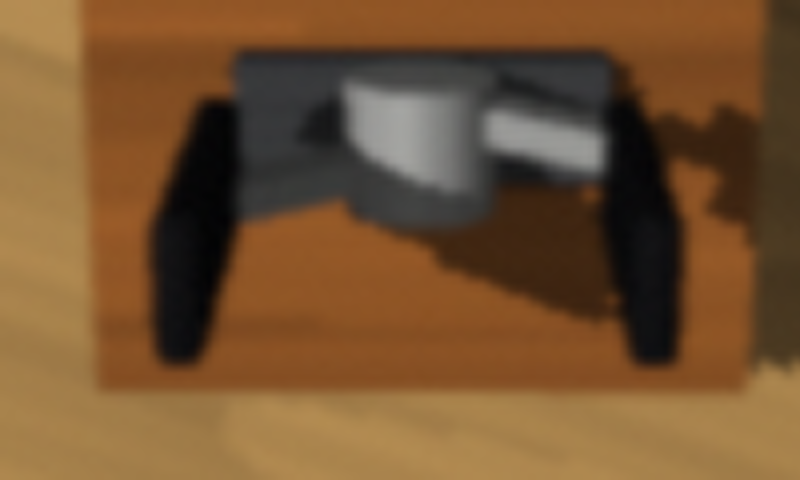

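Request:
{"fn": "apply_moves", "kwargs": {"increments": "85.4 0.02 -0.0014 0.0018 0.015 0 0; 85.4 0.03 0 0 0 0 0; 85.4 0.03 0 0 0 0 0; 85.4 0.03 0 0 0 0 0; 85.4 0.025 0 0 0 0 0; 85.4 0.0165 0 0 0 0 0; 85.4 0 0 0 0 0 0; 85.4 0 0 0 0 0 0"}}

```text
clock: 2.95
tcp_pos: [0.4609, -0.0253, 0.0971]
orientation: [2.024, 0.369, -2.025]
contact_force: [0.3, -0.2, 1.0]
grip_width: 0.0851
```

Request:
{"fn": "apply_moves", "kwargs": {"increments": "70 0 0 0 0 0 0; 64 0 0 0 0 0 0; 60 0 0 0 0 0 0; 58 0 0 0 0 0 0; 57 0 0 0 0 0 0; 56.5 0 0 0 0 0 0; 56.5 0 0 0 0 0 0; 56.5 0 0 0 0 0 0"}}

```text
clock: 3.75
tcp_pos: [0.4613, -0.0244, 0.0976]
orientation: [2.025, 0.37, -2.023]
contact_force: [-2.0, 1.4, 8.4]
grip_width: 0.0569
```

Run:
```python
from h import *; from bench import r
o=r.get_obs();print(o)
fs=[r.grab_frame(n) for n in ("wrist","scene","top")]
cv2.imwrite("pics/g1.png",np.vstack([cv2.resize(fs[0]["color"][60:260,170:470],(600,400)),np.hstack([cv2.resize(fs[1]["color"][130:230,234:334],(300,200)),cv2.resize(fs[2]["color"][200:300,280:380],(300,200))])]))
```

```text
{'clock': 3.75, 'joints': array([ 0.18758211,  0.37145337, -0.31815802,  2.16243555,  0.19358898,
        0.63284173, -1.47585307]), 'qvel': array([-0.00064246, -0.00078981,  0.00046667,  0.00133867, -0.00220163,
       -0.00045956, -0.00024763]), 'tau': array([ 2.09993497e-01, -3.95349991e+01, -1.48888014e+00, -1.74837899e+01,
        2.16982774e-01, -5.38955480e-01,  1.53745594e-03]), 'tcp_pos': array([ 0.46125206, -0.02437825,  0.09756195]), 'orientation': array([ 2.02496919,  0.36988745, -2.02313995]), 'contact_force': array([-1.96464753,  1.35511364,  8.39385636]), 'moment': array([0.16422053, 0.45928859, 0.00762122]), 'grip_width': 0.0569292503402724}
```

View pics/g1.png

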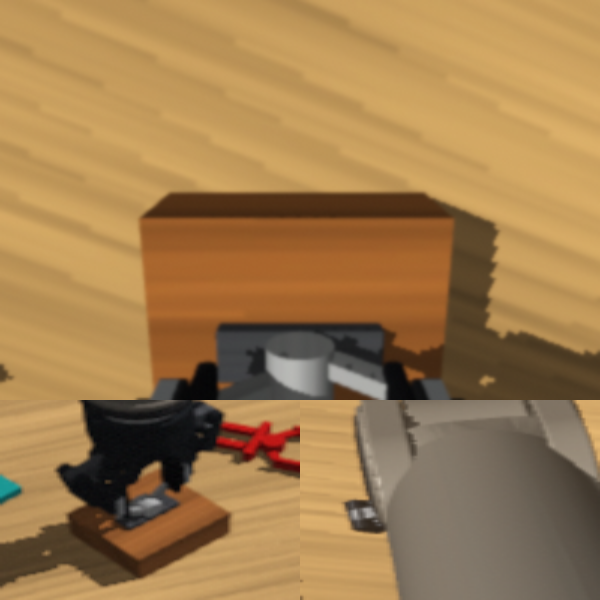

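Pliers' handles are between the fingers, opening 56.9 mm (contact felt). Lifting.

Request:
{"fn": "apply_moves", "kwargs": {"increments": "56.5 -0.001 0 0 0 0 0; 56.5 -0.005 0 0 0 0 0; 56.5 -0.01 0 0 0 0 0; 56.5 -0.02 0 0 0 0 0; 56.5 -0.025 0 0 0 0 0; 56.5 -0.02 0 0 0 0 0; 56.5 -0.01 0 0 0 0 0; 56.5 0 0 0 0 0 0"}}

```text
clock: 4.7
tcp_pos: [0.4617, -0.0246, 0.1893]
orientation: [2.027, 0.369, -2.021]
contact_force: [1.6, -0.3, -1.6]
grip_width: 0.0566
```

Run:
```python
from h import *; from bench import r
o=r.get_obs();print(o["tcp_pos"],o["contact_force"],o["moment"],o["grip_width"])
fs=[r.grab_frame(n) for n in ("wrist","scene","top")]
cv2.imwrite("pics/g2.png",np.hstack([cv2.resize(fs[0]["color"][160:280,240:400],(400,300)),cv2.resize(fs[1]["color"][110:230,224:384],(400,300),interpolation=cv2.INTER_CUBIC)]))
go([.5453,-.246,.177],-84.3,o)
```

```text
[ 0.46174385 -0.02460239  0.18930803] [ 1.61846018 -0.29845332 -1.57061235] [ 0.01114311  0.01653568 -0.04864681] 0.05657505352458734
shift [1.260e-02 2.366e-01 1.000e-04] turn/.12 [ 2.182 -0.025 -0.008]
```

View pics/g2.png

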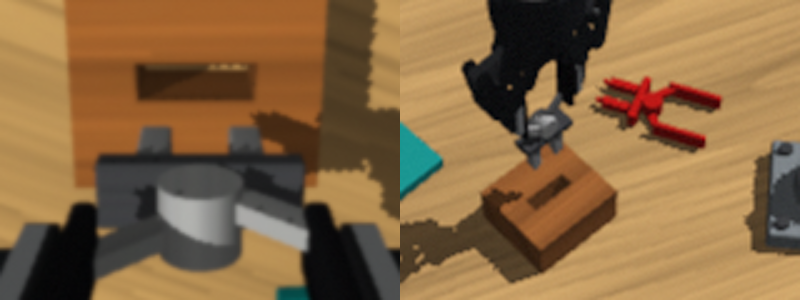

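Pliers hang straight in the fingers, clear of the stand (jaws at about (302,216),(337,216) in the wrist image). Moving over the ring.

Request:
{"fn": "apply_moves", "kwargs": {"increments": "56.5 0 0.02 0 0 0 0; 56.5 0 0.04 0 0 0 0; 56.5 0 0.045 0 0 0 0; 56.5 0 0.045 0 0 0 0; 56.5 0 0.045 0 0 0 0; 56.5 0 0.03 0 0 0 0; 56.5 0 0.0116 0 0.6 0 0; 56.5 0 0 0 0.6 0 0"}}

```text
clock: 5.65
tcp_pos: [0.5439, -0.2485, 0.1858]
orientation: [2.108, 0.224, -2.113]
contact_force: [-0.6, -0.1, -1.6]
grip_width: 0.0569
```

Request:
{"fn": "apply_moves", "kwargs": {"increments": "56.5 0.01 0 0 0.6 0 0; 56.5 0.02 0 0 0.38 -0.025 0; 56.5 0.02 0 0 0 0 0; 56.5 0 0 0 0 0 0; 56.5 0 0 0 0 0 0; 56.5 0 0 0 0 0 0; 56.5 0 0 0 0 0 0; 56.5 0 0 0 0 0 0"}}

```text
clock: 6.45
tcp_pos: [0.5449, -0.2461, 0.1386]
orientation: [2.168, 0.108, -2.172]
contact_force: [0.6, -0.3, -2.2]
grip_width: 0.0567
```

Run:
```python
from h import *; from bench import r
o=r.get_obs();print(o["clock"],o["tcp_pos"],o["contact_force"],o["grip_width"])
go([.5453,-.246,o["tcp_pos"][2]],-84.3,o)
fw,fs,ft=[r.grab_frame(n) for n in ("wrist","scene","top")]
Rc=R.from_rotvec(o["orientation"]);T=lambda p:o["tcp_pos"]+Rc.apply(p)
for s in (-1,1):
  print("tip front/back",[np.round(proj(fw,T((.0905,s*.0127,z))),1).tolist() for z in (-.002,.002)],"jaw front bottom",np.round(proj(fw,T((.0835,s*.0127,-.005))),1), "scene tip",np.round(proj(fs,T((.0905,s*.0127,0))),1))
  print("eye",np.round(proj(fw,(.5453-s*.0125*-.0995,-.246-s*.0125*.995,.023)),1))
cv2.imwrite("pics/e1.png",np.hstack([cv2.resize(fw["color"][110:240,260:380],None,fx=4,fy=4,interpolation=cv2.INTER_CUBIC),cv2.resize(fs["color"][185:315,150:230],None,fx=4,fy=4,interpolation=cv2.INTER_CUBIC)]))
```

```text
6.45 [ 0.54492225 -0.24606712  0.13862735] [ 0.5771842  -0.27846918 -2.24849388] 0.05665625753845391
shift [-0.     -0.     -0.0004] turn/.12 [ 0.003  0.015 -0.006]
tip front/back [[302.2, 209.6], [302.3, 214.5]] jaw front bottom [301.6 209. ] scene tip [206.  245.8]
eye [304.  200.9]
tip front/back [[335.7, 209.6], [335.6, 214.5]] jaw front bottom [336.3 209. ] scene tip [195.  250.7]
eye [333.7 200.9]
```

View pics/e1.png

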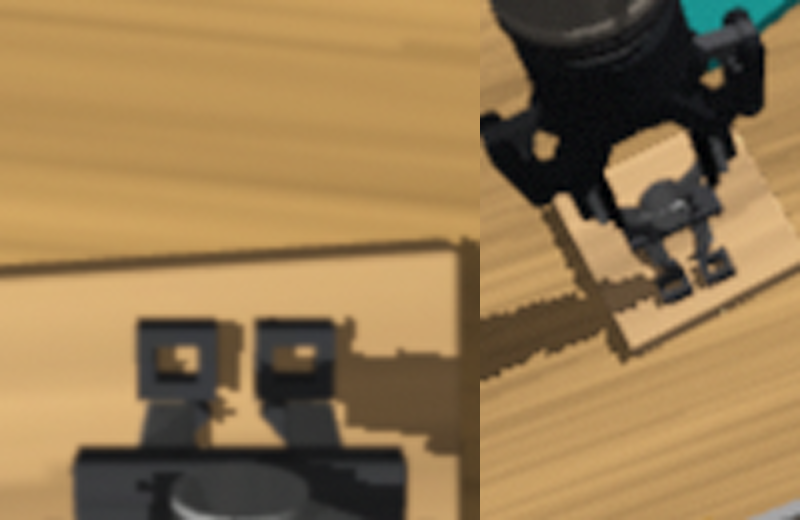

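Wrist view: eyes at about (304,199) and (334,199), jaws' ends at row 209.6 and outer edges about 296.6 and 342, as predicted. Refining the eyes' fore-aft position using near top rim and far bottom edge.

Run:
```python
from h import *; from bench import r
o=r.get_obs();f=r.grab_frame("wrist");K=8
im=cv2.resize(f["color"][180:215,290:350],None,fx=K,fy=K,interpolation=cv2.INTER_CUBIC)
B=lambda x,y:((x+.5)/K-.5+290,(y+.5)/K-.5+180)
m=(im[...,2]>115).astype(np.uint8)
cs,hi=cv2.findContours(255*m,cv2.RETR_CCOMP,cv2.CHAIN_APPROX_NONE)
Rc=R.from_rotvec(o["orientation"])
for c in cs:
    x,y,w,h=cv2.boundingRect(c)
    if 300<cv2.contourArea(c)<8000 and h<12*K and w<20*K:
        for lab,p,z in (("far bottom",(x+w/2,y),.015),("near top",(x+w/2,y+h),.023),("left top",(x,y+h),.023),("right top",(x+w,y+h),.023),("left bot",(x,y),.015),("right bot",(x+w,y),.015)):
            print(lab,np.round(B(*p),1),onz(f,*B(*p),z).round(4),"tool",Rc.inv().apply(onz(f,*B(*p),z)-o["tcp_pos"]).round(4)[1:])
```

```text
far bottom [344.9 210.9] [ 0.5355 -0.2697  0.015 ] tool [0.0227 0.0112]
near top [344.9 214.6] [ 0.5351 -0.2691  0.023 ] tool [0.022  0.0115]
left top [342.9 214.6] [ 0.5349 -0.2675  0.023 ] tool [0.0204 0.0115]
right top [346.8 214.6] [ 0.5353 -0.2708  0.023 ] tool [0.0237 0.0115]
left bot [342.9 210.9] [ 0.5353 -0.268   0.015 ] tool [0.021  0.0112]
right bot [346.8 210.9] [ 0.5356 -0.2714  0.015 ] tool [0.0244 0.0112]
far bottom [335.9 195.7] [ 0.5486 -0.2602  0.015 ] tool [ 0.0145 -0.0028]
near top [335.9 199.4] [ 0.5478 -0.2599  0.023 ] tool [ 0.0141 -0.002 ]
left top [333.1 199.4] [ 0.5476 -0.2576  0.023 ] tool [ 0.0118 -0.002 ]
right top [338.7 199.4] [ 0.548  -0.2622  0.023 ] tool [ 0.0165 -0.002 ]
left bot [333.1 195.7] [ 0.5484 -0.2578  0.015 ] tool [ 0.0121 -0.0028]
right bot [338.7 195.7] [ 0.5488 -0.2626  0.015 ] tool [ 0.017  -0.0028]
far bottom [306.3 195.7] [ 0.5461 -0.2349  0.015 ] tool [-0.0109 -0.0028]
near top [306.3 202.2] [ 0.5429 -0.2355  0.023 ] tool [-0.0106  0.0004]
left top [302.9 202.2] [ 0.5426 -0.2327  0.023 ] tool [-0.0135  0.0004]
right top [309.7 202.2] [ 0.5432 -0.2383  0.023 ] tool [-0.0078  0.0004]
left bot [302.9 195.7] [ 0.5458 -0.232   0.015 ] tool [-0.0138 -0.0028]
right bot [309.7 195.7] [ 0.5464 -0.2378  0.015 ] tool [-0.008  -0.0028]
```

Run:
```python
from h import *; from bench import r
f=r.grab_frame("wrist");g=cv2.cvtColor(f["color"],cv2.COLOR_BGR2GRAY)
print("     ",*range(290,350))
for v in range(186,216): print(v,*g[v,290:350])
o=r.get_obs();Rc=R.from_rotvec(o["orientation"])
for v in range(186,214,3): print(v,[round(1000*Rc.inv().apply(onz(f,319,v,z)-o["tcp_pos"])[2],1) for z in (.023,.015)])
```

```text
290 291 292 293 294 295 296 297 298 299 300 301 302 303 304 305 306 307 308 309 310 311 312 313 314 315 316 317 318 319 320 321 322 323 324 325 326 327 328 329 330 331 332 333 334 335 336 337 338 339 340 341 342 343 344 345 346 347 348 349
186 184 184 184 183 183 183 183 183 183 183 184 183 183 183 183 182 183 183 183 182 182 182 181 182 182 181 181 182 181 181 181 180 180 180 180 181 180 181 180 180 180 180 179 179 179 179 179 179 179 179 178 178 179 179 179 179 178 178 177 178
187 183 183 183 183 182 182 182 182 182 182 182 182 181 182 181 181 181 181 180 180 180 180 180 181 180 180 180 181 180 180 180 180 180 179 178 179 179 179 179 179 179 178 178 178 178 178 177 177 178 177 177 176 177 177 178 177 177 176 177 177
188 183 182 182 181 176 169 166 166 166 165 166 164 164 164 165 164 164 165 164 164 164 162 162 164 168 175 179 179 178 179 179 178 178 172 165 163 162 162 161 160 160 161 161 161 161 161 161 161 161 160 161 161 161 166 173 177 174 167 162 165
189 181 181 181 174 147 114 100 98 98 98 98 97 97 97 97 98 97 96 97 96 95 92 91 99 121 152 163 164 164 165 164 167 170 150 116 9
[... 4978 characters left out ...]
181 172 139 95 65 56 54 52 48 51 52 52 52 51 51 52 51 51 51 53 86 147 159 120 87 82 81
215 182 182 182 181 176 148 98 69 62 60 59 57 55 53 52 51 51 50 53 58 64 72 99 146 164 168 176 179 179 180 180 180 179 180 178 166 134 94 69 60 57 51 50 53 52 51 52 52 51 52 52 51 52 72 123 150 117 88 82 82
186 [np.float64(-13.8), np.float64(-11.6)]
189 [np.float64(-11.2), np.float64(-8.9)]
192 [np.float64(-8.6), np.float64(-6.2)]
195 [np.float64(-6.0), np.float64(-3.5)]
198 [np.float64(-3.4), np.float64(-0.8)]
201 [np.float64(-0.8), np.float64(1.9)]
204 [np.float64(1.9), np.float64(4.7)]
207 [np.float64(4.6), np.float64(7.4)]
210 [np.float64(7.3), np.float64(10.2)]
213 [np.float64(10.0), np.float64(13.0)]
```

The wrist camera looks from the +x side, so the dark strips are the lug's near face and the eye's far wall. This gives eye span −5.3 to +2.9 mm in tool z (8.2 mm, as specified), so the centre is 1.2 mm off. I correct for it and descend.

Request:
{"fn": "apply_moves", "kwargs": {"increments": "56.5 0 0 -0.0012 0 0.015 -0.006; 56.5 0.006 0 0 0 0 0; 56.5 0.008 0 0 0 0 0; 56.5 0.006 0 0 0 0 0; 56.5 0.004 0 0 0 0 0; 56.5 0.002 0 0 0 0 0; 56.5 0.001 0 0 0 0 0; 56.5 0 0 0 0 0 0"}}

```text
clock: 7.5
tcp_pos: [0.5457, -0.2457, 0.1108]
orientation: [2.169, 0.109, -2.172]
contact_force: [-0.3, 0.2, -1.9]
grip_width: 0.0565
```

No contact force with tips about 2.7 mm below the lugs' top: pins are in the eyes.

Request:
{"fn": "apply_moves", "kwargs": {"increments": "56.5 0.001 0 0 0 0 0; 56.5 0.001 0 0 0 0 0; 56.5 0.001 0 0 0 0 0; 56.5 0.0005 0 0 0 0 0; 56.5 0 0 0 0 0 0; 56.5 0 0 0 0 0 0; 56.5 0 0 0 0 0 0; 56.5 0 0 0 0 0 0"}}

```text
clock: 8.3
tcp_pos: [0.5457, -0.2458, 0.1073]
orientation: [2.169, 0.109, -2.172]
contact_force: [-0.2, 0.2, -1.5]
grip_width: 0.0566
```

Run:
```python
from h import *; from bench import r
o=r.get_obs();print(o["tcp_pos"],o["contact_force"],o["moment"],o["grip_width"])
f=r.grab_frame("wrist");cv2.imwrite("pics/e2.png",cv2.resize(f["color"][170:250,260:380],None,fx=6,fy=6,interpolation=cv2.INTER_CUBIC))
```

```text
[ 0.54568502 -0.24575973  0.10734368] [-0.18670592  0.19859794 -1.5339222 ] [-0.05103369 -0.00930298 -0.0170386 ] 0.05662142843136893
```

View pics/e2.png

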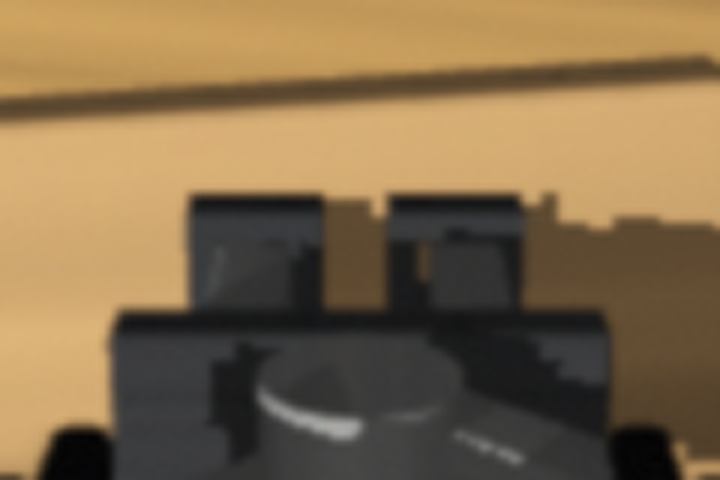

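Jaws sit on the lugs, centred (jaws 210–293 / 430–505 against lugs 190–325 / 388–522). Squeezing in steps, watching the force since the pads swing forward.

Request:
{"fn": "apply_moves", "kwargs": {"increments": "55 0 0 0 0 0 0; 54 0 0 0 0 0 0; 53 0 0 0 0 0 0; 52 0 0 0 0 0 0; 52 0 0 0 0 0 0; 52 0 0 0 0 0 0; 52 0 0 0 0 0 0; 52 0 0 0 0 0 0", "squeeze": 40}}

```text
clock: 9.15
tcp_pos: [0.5458, -0.2456, 0.1076]
orientation: [2.169, 0.109, -2.171]
contact_force: [-1.6, 1.6, 4.5]
grip_width: 0.052
```

Request:
{"fn": "apply_moves", "kwargs": {"increments": "51 -0.0003 0 0 0 0 0; 49.5 -0.0003 0 0 0 0 0; 48 -0.0003 0 0 0 0 0; 46.5 -0.0003 0 0 0 0 0; 45 -0.0003 0 0 0 0 0; 45 0 0 0 0 0 0; 45 0 0 0 0 0 0; 45 0 0 0 0 0 0"}}

```text
clock: 9.95
tcp_pos: [0.5459, -0.2459, 0.1088]
orientation: [2.17, 0.109, -2.171]
contact_force: [1.3, 0.7, 1.0]
grip_width: 0.0454
```

Request:
{"fn": "apply_moves", "kwargs": {"increments": "44 -0.0002 0 0 0 0 0; 43 -0.0002 0 0 0 0 0; 42 0 0 0 0 0 0; 41 0 0 0 0 0 0; 40 0 0 0 0 0 0; 40 0 0 0 0 0 0; 40 0 0 0 0 0 0; 40 0 0 0 0 0 0"}}

```text
clock: 10.75
tcp_pos: [0.5457, -0.2455, 0.1096]
orientation: [2.169, 0.109, -2.172]
contact_force: [-0.3, 1.7, 5.4]
grip_width: 0.0404
```

Request:
{"fn": "apply_moves", "kwargs": {"increments": "40 -0.001 0 0 0 0 0; 40 -0.001 0 0 0 0 0; 40 -0.002 0 0 0 0 0; 40 -0.003 0 0 0 0 0; 40 -0.003 0 0 0 0 0; 40 0 0 0 0 0 0; 40 0 0 0 0 0 0; 40 0 0 0 0 0 0"}}

```text
clock: 11.55
tcp_pos: [0.5456, -0.2457, 0.1191]
orientation: [2.169, 0.109, -2.172]
contact_force: [0.2, -0.5, -2.1]
grip_width: 0.0403
```

Run:
```python
from h import *; from bench import r
o=r.get_obs();print(o["tcp_pos"],o["contact_force"],o["moment"],o["grip_width"])
f=r.grab_frame("wrist");s=r.grab_frame("scene")
cv2.imwrite("pics/l1.png",np.hstack([cv2.resize(f["color"][170:260,260:380],(520,390),interpolation=cv2.INTER_CUBIC),cv2.resize(s["color"][200:300,150:222],(280,390),interpolation=cv2.INTER_CUBIC)]))
```

```text
[ 0.54558041 -0.24569181  0.11914138] [ 0.17337316 -0.48632709 -2.11379508] [-0.03103806 -0.08732003  0.01247006] 0.04028286464768719
```

View pics/l1.png

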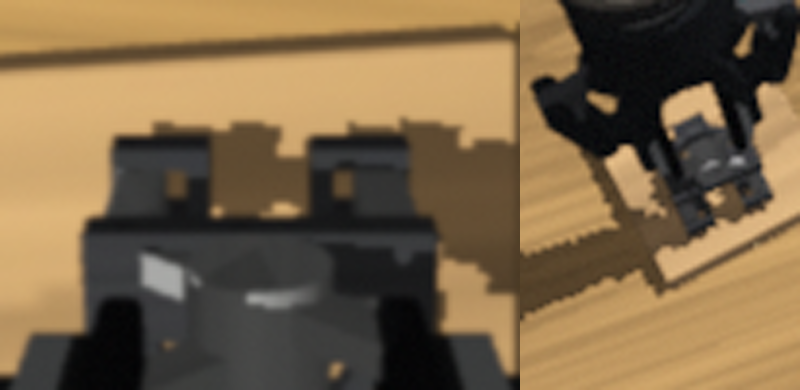

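Ring is up off the pad (shadow detached), lugs gap about 210–310 in the crop (≈19 mm), so it is spread about 5 mm a side. Lifting to travel height, then moving gently towards the vise.

Request:
{"fn": "apply_moves", "kwargs": {"increments": "40 -0.01 0 0 0 0 0; 40 -0.02 0 0 0 0 0; 40 -0.02 0 0 0 0 0; 40 -0.02 0 0 0 0 0; 40 -0.02 0 0 0 0 0; 40 -0.01 0 0 0 0 0; 40 -0.004 0 0 0 0 0; 40 0 0 0 0 0 0"}}

```text
clock: 12.45
tcp_pos: [0.5458, -0.2458, 0.2234]
orientation: [2.169, 0.109, -2.171]
contact_force: [-0.4, 1.0, -2.4]
grip_width: 0.0407
```

Run:
```python
from h import *; from bench import r
o=r.get_obs();f=r.grab_frame("wrist");g=cv2.cvtColor(f["color"],cv2.COLOR_BGR2GRAY)
print(o["tcp_pos"],o["grip_width"],o["joints"].round(2))
for v in range(194,222): print(v,*g[v,280:360:1])
Rc=R.from_rotvec(o["orientation"])
h=o["tcp_pos"][2]-.0946
for v in range(194,222,3): print(v,[round(1000*Rc.inv().apply(onz(f,319,v,z)-o["tcp_pos"])[2],1) for z in (h+.008,h)])
print([round(1000*Rc.inv().apply(onz(f,u,203,h+.008)-o["tcp_pos"])[1],1) for u in (290,319,350)])
go([.574,.231,o["tcp_pos"][2]],-84.3,o)
```

```text
[ 0.54580504 -0.24578443  0.22341021] 0.04073527988534015 [ 0.46  0.38 -0.18  1.76  0.08  1.   -1.22]
194 181 180 180 180 180 180 180 181 180 181 180 181 180 180 180 181 180 181 180 180 180 180 180 180 180 179 179 175 171 168 164 164 164 163 163 163 163 163 163 163 163 163 162 163 162 162 162 162 161 161 161 161 161 161 161 161 161 161 161 161 161 161 160 161 160 161 160 160 161 161 160 161 159 160 159 159 159 159 159 159
195 181 180 181 181 180 180 180 180 180 180 180 180 180 179 179 179 180 179 179 179 178 178 178 178 178 178 175 173 168 164 162 161 162 162 161 160 161 161 160 160 160 161 161 161 161 161 161 161 161 160 160 161 160 159 160 160 159 160 159 159 159 159 159 159 159 158 159 158 158 158 159 159 158 158 158 158 157 158 157 158
196 180 180 180 179 178 178 178 177 177 177 175 176 176 177 176 175 175 174 175 174 174 173 173 173 173 172 170 169 165 162 161 160 161 159 159 160 160 160 160 160 160 159 160 159 160 160 159 160 160 159 159 158 158 159 158 158 158 158 158 158 158 157 158 158 158 158 158 157 157 156 158 157 156 157 156 156 155 156 155 156
197 180 179 177 176 174 17
[... 6931 characters left out ...]
22 25 22 23 24 26 27 26 27 26 26 26 26 27 26 24 25 25 24 25 26 27 27 27 28 27 27 25 24 25 23 24 24 24 23 24 24 24 25 24 23 23 22 21 23 24 24 24 24 24 24 25 25 27 29 54
194 [np.float64(-15.6), np.float64(-13.1)]
197 [np.float64(-13.3), np.float64(-10.7)]
200 [np.float64(-10.9), np.float64(-8.3)]
203 [np.float64(-8.6), np.float64(-5.9)]
206 [np.float64(-6.2), np.float64(-3.4)]
209 [np.float64(-3.9), np.float64(-1.0)]
212 [np.float64(-1.5), np.float64(1.5)]
215 [np.float64(0.9), np.float64(4.0)]
218 [np.float64(3.3), np.float64(6.5)]
221 [np.float64(5.8), np.float64(9.0)]
[np.float64(-21.4), np.float64(0.1), np.float64(23.0)]
shift [ 1.000e-04 -4.716e-01 -7.570e-02] turn/.12 [0.004 0.007 0.003]
```

Lug front is at −7.5 mm from both its top and bottom edges, so the height and level agree. Eye centre is at tool z +0.1 mm, y +0.6 mm, so the ring axis is at (0.6, 28.1) mm in tool y/z. Moving to a viewpoint 68 mm short of the stub.

Request:
{"fn": "apply_moves", "kwargs": {"increments": "40 0 -0.01 -0.001 0 0 0; 40 0 -0.02 -0.001 0 0 0; 40 0 -0.03 -0.001 0 0 0; 40 0 -0.035 -0.001 0 0 0; 40 0 -0.035 -0.001 0 0 0; 40 0 -0.035 -0.001 0 0 0; 40 0 -0.035 -0.001 0 0 0; 40 0 -0.035 -0.001 0 0 0"}}

```text
clock: 13.3
tcp_pos: [0.5292, -0.009, 0.2225]
orientation: [2.167, 0.11, -2.173]
contact_force: [0.5, -0.0, -1.6]
grip_width: 0.0405
```

Request:
{"fn": "apply_moves", "kwargs": {"increments": "40 0 -0.035 0 0 0 0; 40 0 -0.035 0 0 0 0; 40 0 -0.035 0 0 0 0; 40 0 -0.035 0 0 0 0; 40 0 -0.035 0 0 0 0; 40 0 -0.03 0 0 0 0; 40 0 -0.02 0 0 0 0; 40 0 -0.01 0 0 0 0"}}

```text
clock: 14.1
tcp_pos: [0.5052, 0.2256, 0.2228]
orientation: [2.166, 0.114, -2.172]
contact_force: [0.9, -0.2, -2.8]
grip_width: 0.0407
```

Run:
```python
from h import *; from bench import r
o=r.get_obs();print(o["clock"],o["tcp_pos"],o["contact_force"],o["grip_width"])
f=r.grab_frame("wrist");s=r.grab_frame("scene")
np.save("pics/x.npy",0)
print([np.round(proj(f,(.5463,.2283,z)),1).tolist() for z in (.1,.056,.024)], np.round(proj(s,o["tcp_pos"]-[0,0,.09]),0))
cv2.imwrite("pics/v1.png",np.vstack([cv2.resize(f["color"][60:260],(800,250)),cv2.resize(s["color"][110:210,340:500],(480,300),interpolation=cv2.INTER_CUBIC).__class__(0) if 0 else cv2.copyMakeBorder(cv2.resize(s["color"][110:210,320:480],(560,350),interpolation=cv2.INTER_CUBIC),0,0,0,240,cv2.BORDER_CONSTANT)]))
```

```text
14.1 [0.50523984 0.22559752 0.22278727] [ 0.91563242 -0.21645369 -2.77951   ] 0.0406661897958354
[[321.0, 150.9], [320.8, 143.5], [320.7, 139.3]] [393. 146.]
```

View pics/v1.png

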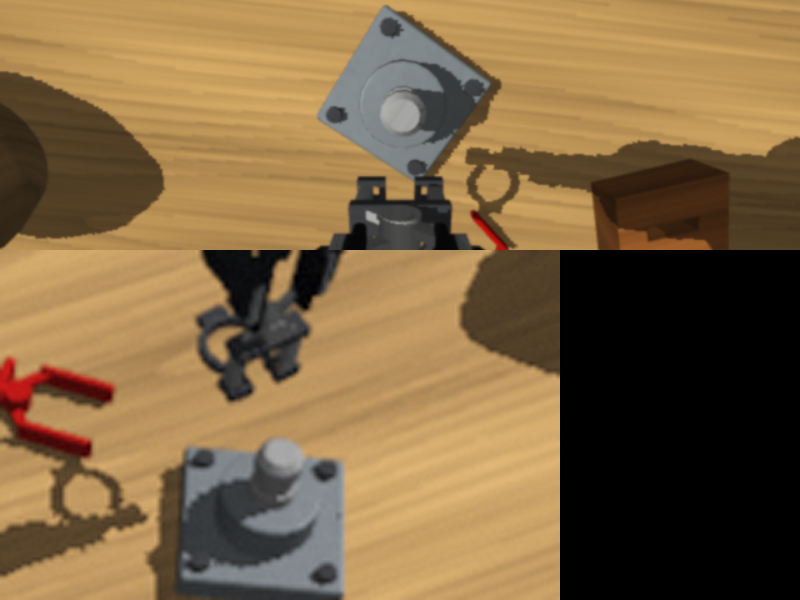

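Stub top seen at about (321,147) in the wrist image; the ring hangs flat and open in the scene view. Fitting the stub's rim.

Run:
```python
from h import *; from bench import r
from scipy.optimize import least_squares
o=r.get_obs();f=r.grab_frame("wrist");K=8;Rc=R.from_rotvec(o["orientation"])
im=cv2.resize(f["color"][125:175,295:350],None,fx=K,fy=K,interpolation=cv2.INTER_CUBIC)
for th in (130,145,160):
    g=cv2.cvtColor(im,cv2.COLOR_BGR2GRAY);m=((g>th)&(im.max(2)-im.min(2).astype(int)<40)).astype(np.uint8)
    cs,_=cv2.findContours(m,cv2.RETR_EXTERNAL,cv2.CHAIN_APPROX_NONE);c=max(cs,key=cv2.contourArea)[:,0]
    px=(c+.5)/K-.5+[295,125]
    print(th,px.min(0).round(1),px.max(0).round(1),cv2.contourArea(c)/K**2)
    P=np.array([Rc.inv().apply(onz(f,*p,.095)-o["tcp_pos"])[1:] for p in px])*1000
    low=P[P[:,1]>np.median(P[:,1])]
    for nm,q in (("all",P),("low",low)):
        s=least_squares(lambda a:np.hypot(q[:,0]-a[0],q[:,1]-a[1])-a[2],[0,-40,15],loss="soft_l1");print(nm,s.x.round(2),np.sqrt(np.mean(s.fun**2)).round(2))
g=cv2.cvtColor(f["color"],cv2.COLOR_BGR2GRAY)
print("row",146,*g[146,300:345]);print("col 321",*[f"{v}:{g[v,321]}" for v in range(125,172)])
go([.5742,.2317,o["tcp_pos"][2]],-84.3,o); print("expected stub in tool",Rc.inv().apply(np.array([.5463,.2283,.1])-o["tcp_pos"]))
# ring front edge check
for v in range(198,208): print(v,*g[v,284:292],"|",*g[v,346:356])
```

```text
130 [294.6 124.6] [347.9 174.4] 1555.796875
all [ -5.38 -42.11  18.67] 5.2
low [ -6.09 -38.65  16.34] 2.59
145 [301.4 134.9] [332.9 165.4] 696.6796875
all [ -1.58 -40.26  12.58] 0.9
low [ -1.12 -41.75  13.58] 0.41
160 [310.9 141.2] [331.9 164.8] 322.7109375
all [  2.72 -37.99   8.75] 1.5
low [  1.74 -37.52   8.69] 0.85
row 146 137 136 141 157 170 173 173 174 172 171 169 168 168 167 167 165 165 162 159 159 161 164 166 168 167 166 166 166 166 167 164 155 127 99 87 87 86 79 65 60 59 59 59 59 59
col 321 125:135 126:136 127:135 128:129 129:108 130:115 131:142 132:109 133:94 134:122 135:132 136:132 137:131 138:130 139:137 140:155 141:160 142:159 143:159 144:161 145:163 146:164 147:165 148:167 149:167 150:166 151:166 152:165 153:165 154:165 155:166 156:166 157:167 158:167 159:167 160:166 161:165 162:165 163:163 164:162 165:152 166:122 167:107 168:106 169:110 170:123 171:128
shift [-0.0002 -0.0004 -0.0688] turn/.12 [0.029 0.02  0.008]
expected stub in tool [ 0.12281276  0.0002427  -0.04095366]
198 145 145 146 147 148 147 147 147 | 69 72 89 129 151 156 157 156 156 157
199 142 142 142 142 143 143 143 143 | 75 89 108 141 154 156 155 155 156 155
200 142 140 132 127 126 126 126 126 | 79 111 127 136 141 141 141 144 152 157
201 144 135 101 74 68 67 67 67 | 48 65 73 76 76 76 78 101 141 156
202 144 129 80 39 28 27 26 26 | 27 29 29 31 29 30 33 69 126 151
203 142 116 68 37 29 29 28 28 | 30 30 30 30 30 30 31 52 101 138
204 135 102 65 46 45 43 44 44 | 45 45 44 45 45 45 45 55 91 128
205 129 103 73 60 58 59 59 59 | 59 59 58 58 58 59 59 64 91 124
206 126 104 75 65 63 63 63 64 | 62 63 63 63 63 63 63 67 93 126
207 127 104 76 66 63 63 62 63 | 57 56 58 57 57 58 62 72 100 131
```

Run:
```python
from h import *; from bench import r
o=r.get_obs();f=r.grab_frame("wrist");Rc=R.from_rotvec(o["orientation"])
g=cv2.cvtColor(f["color"],cv2.COLOR_BGR2GRAY)
print("    ",*range(298,346))
for v in range(130,176,1): print(v,*g[v,298:346])
t=lambda u,v,z:(1000*Rc.inv().apply(onz(f,u,v,z)-o["tcp_pos"])[1:]).round(1)
for a in [(321,140),(321,165.7),(321,169.7),(302,150),(338,150)]: print(a,t(*a,.095),t(*a,.1))
```

```text
298 299 300 301 302 303 304 305 306 307 308 309 310 311 312 313 314 315 316 317 318 319 320 321 322 323 324 325 326 327 328 329 330 331 332 333 334 335 336 337 338 339 340 341 342 343 344 345
130 139 141 140 139 139 139 138 138 137 137 136 136 135 130 125 120 113 109 107 104 103 103 103 99 98 108 118 124 130 132 132 132 133 133 133 133 134 134 134 132 133 132 133 132 133 133 132 132
131 141 142 141 140 140 138 139 138 137 137 135 134 128 119 120 128 129 129 132 131 132 138 137 125 109 102 97 95 111 120 121 120 121 121 122 124 130 132 133 132 132 132 132 132 132 132 132 132
132 142 142 141 140 139 138 138 137 137 136 132 123 123 132 142 146 144 144 142 134 129 123 121 125 132 133 119 89 79 80 81 80 80 82 81 90 110 120 120 121 120 120 120 119 122 128 131 131
133 142 141 141 139 139 138 138 138 137 132 126 122 128 138 131 118 111 108 105 98 96 90 89 93 103 114 113 89 72 65 61 60 59 60 60 64 76 80 81 81 80 81 80 81 89 110 120 120
134 141 141 140 139 138 137 137 137 136 135 138 140 129 118 113 110 112 111 108 106 109 109 107 103 94 87 82 73 69 68 64 60 57 59 59 59 60 61 60 60 61 59 60 61 
[... 6989 characters left out ...]
130 129 129 129 130 130 129 128 128 128 128 129 128 129 128 128 129 130 130 129 126 123 114 99 82 69 62 60 59 59 59 62 72
174 136 135 134 132 128 129 129 129 129 130 130 131 130 130 130 129 130 130 130 130 130 130 129 128 128 129 129 129 128 128 128 129 129 128 125 119 110 96 88 82 80 80 80 79 78 78 86 107
175 136 135 135 133 126 128 129 128 128 129 129 129 130 129 129 130 131 131 131 132 132 130 129 129 129 128 129 129 128 128 127 125 124 121 117 109 98 94 110 116 118 119 120 120 118 118 119 125
(321, 140) [  1.7 -49.6] [  1.7 -50.2]
(321, 165.7) [  1.7 -28. ] [  1.7 -29.1]
(321, 169.7) [  1.8 -24.5] [  1.7 -25.7]
(302, 150) [-14.1 -41.3] [-13.9 -42.1]
(338, 150) [ 15.9 -41.3] [ 15.6 -42.1]
```

Stub fit in the tool frame: y −0.5, z −39.6 mm (rim width 30.3 mm and flat radius 10.4 mm, as specified). The shift to bring the ring over it is y −1.1, z −67.7 mm.

Request:
{"fn": "apply_moves", "kwargs": {"increments": "40 0 -0.0011 -0.008 0 0 0; 40 0 0 -0.014 0 0 0; 40 0 0 -0.016 0 0 0; 40 0 0 -0.015 0 0 0; 40 0 0 -0.01 0 0 0; 40 0 0 -0.0047 0 0 0; 40 0 0 0 0 0 0; 40 0 0 0 0 0 0"}}

```text
clock: 15.1
tcp_pos: [0.5736, 0.2304, 0.2233]
orientation: [2.168, 0.109, -2.172]
contact_force: [0.8, 0.2, -1.8]
grip_width: 0.0405
```

Run:
```python
from h import *; from bench import r
o=r.get_obs();print(o["clock"],o["tcp_pos"],o["contact_force"],o["grip_width"])
Rc=R.from_rotvec(o["orientation"]);print(Rc.as_matrix()[:,0].round(4),"ring axis",(o["tcp_pos"]+Rc.apply([.0946,.0006,.0281])).round(4))
f=r.grab_frame("scene");t=r.grab_frame("top")
u,v=map(int,proj(f,(.546,.229,.115)));a,b=map(int,proj(t,(.546,.229,.115)))
for im,n in((f["color"][v-25:v+30,u-32:u+33],"s"),(t["color"][b-25:b+30,a-32:a+33],"t")): cv2.imwrite(f"pics/_{n}.png",cv2.resize(im,(400,340),interpolation=cv2.INTER_CUBIC))
cv2.imwrite("pics/v2.png",np.hstack([cv2.imread("pics/_s.png"),cv2.imread("pics/_t.png")]))
```

```text
15.1 [0.57362678 0.23036479 0.22326855] [ 0.84217097  0.21225908 -1.80071912] 0.04046528069705601
[-1.9e-03  3.0e-04 -1.0e+00] ring axis [0.5456 0.227  0.1287]
```

Run:
```python
from h import *; from bench import r
for i in range(4):
    o=r.get_obs();print(o["clock"],o["tcp_pos"].round(5),o["orientation"].round(4),o["joints"].round(4));r.grab_frame("wrist")
Rc=R.from_rotvec(o["orientation"]);print("ring axis",(o["tcp_pos"]+Rc.apply([.0946,.0006,.0281])).round(4))
print("to stub",(Rc.inv().apply(np.array([.5448,.2289,.1])-o["tcp_pos"])*1000-[0,.6,28.1]).round(1))
f=r.grab_frame("wrist");g=cv2.cvtColor(f["color"],cv2.COLOR_BGR2GRAY)
for v in (202,203,205): print(v,*g[v,282:292],"|",*g[v,304:312],"|",*g[v,327:336],"|",*g[v,346:358])
```

```text
15.2 [0.57351 0.23053 0.22345] [ 2.1684  0.1095 -2.1718] [-0.2091  0.4342 -0.3632  1.7024  0.1731  1.038  -2.1003]
15.25 [0.57358 0.23056 0.22351] [ 2.1686  0.1095 -2.1716] [-0.2091  0.4341 -0.3632  1.7023  0.1731  1.0379 -2.1003]
15.3 [0.57364 0.2306  0.22354] [ 2.1687  0.1096 -2.1715] [-0.2092  0.4342 -0.3631  1.7022  0.1731  1.038  -2.1003]
15.35 [0.57377 0.23057 0.22354] [ 2.1689  0.1095 -2.1715] [-0.2091  0.4343 -0.3631  1.702   0.1732  1.0379 -2.1003]
ring axis [0.5458 0.2272 0.129 ]
to stub [123.6  -1.8   0.8]
202 134 133 131 116 72 36 29 29 28 28 | 28 28 28 39 69 94 99 97 | 56 54 53 51 44 32 26 25 26 | 26 25 26 25 26 26 26 33 48 55 57 57
203 133 132 128 103 61 35 29 29 29 29 | 30 30 29 38 64 90 100 107 | 67 59 54 51 43 35 30 28 28 | 31 29 29 29 29 31 30 34 45 53 57 57
205 133 133 127 101 71 59 59 58 58 58 | 58 58 58 61 82 122 147 152 | 71 71 67 59 51 54 57 58 58 | 58 59 58 58 59 58 58 58 58 57 57 57
```

Pose readings wander by about 1 mm and the earlier stub picture may have been taken before the arm settled, so I back off, settle and re-measure ring and stub in one image.

Request:
{"fn": "apply_moves", "kwargs": {"increments": "40 0 0 0.01 0 0 0; 40 0 0 0.02 0 0 0; 40 0 0 0.02 0 0 0; 40 0 0 0.012 0 0 0; 40 0 0 0.005 0 0 0; 40 0 0 0 0 0 0; 40 0 0 0 0 0 0; 40 0 0 0 0 0 0"}}

```text
clock: 16.25
tcp_pos: [0.5082, 0.2238, 0.2235]
orientation: [2.17, 0.109, -2.172]
contact_force: [-0.3, 0.2, -2.1]
grip_width: 0.0402
```

```bash
cat > st.py <<'E'
from h import *; from bench import r
r.grab_frame("wrist")
o=r.get_obs();f=r.grab_frame("wrist");Rc=R.from_rotvec(o["orientation"]);print(o["tcp_pos"].round(5),o["orientation"].round(4))
g=cv2.cvtColor(f["color"],cv2.COLOR_BGR2GRAY).astype(float)
def edge(line,x0,x1,lev):  # first crossing of lev
    x=np.arange(x0,x1);y=line[x0:x1]
    for i in range(len(x)-1):
        if (y[i]-lev)*(y[i+1]-lev)<=0 and y[i]!=y[i+1]: return x[i]+(lev-y[i])/(y[i+1]-y[i])
t=lambda u,v,z:(1000*Rc.inv().apply(onz(f,u,v,z)-o["tcp_pos"])[1:])
hr=o["tcp_pos"][2]-.0946
L=edge(g[203],280,295,80);Rr=edge(g[203],345,360,80)
fl=np.mean([edge(g[:,c],196,206,(85)) for c in (290,292,294)]);fr=np.mean([edge(g[:,c],196,206,85) for c in (344,346,348)])
print("lug edges",L,Rr,"front rows",fl,fr,"tool",t((L+Rr)/2,fl,hr))
# stub rim rows 150-155
for v in (148,150,152,154): print(v,*g[v,297:303].astype(int),"|",*g[v,328:341].astype(int))
for c in (315,318,321): print(c,"top",*g[136:146,c].astype(int),"bottom",*g[162:173,c].astype(int))
print([t(319.5,v,z).round(2).tolist() for v,z in((140.5,.1),(165.7,.1),(169.8,.095))],t(300,152,.095).round(2),t(336.3,152,.095).round(2))
E
python3 st.py
```

```text
[0.50809 0.22383 0.22344] [ 2.1697  0.1089 -2.1718]Traceback (most recent call last):
  File "st.py", line 12, in <module>
    fl=np.mean([edge(g[:,c],196,206,(85)) for c in (290,292,294)]);fr=np.mean([edge(g[:,c],196,206,85) for c in (344,346,348)])
                                                                      ~~~~~~~^^^^^^^^^^^^^^^^^^^^^^^^^^^^^^^^^^^^^^^^^^^^^^^^^^
    return _methods._mean(a, axis=axis, dtype=dtype,
           ~~~~~~~~~~~~~~^^^^^^^^^^^^^^^^^^^^^^^^^^^
                          out=out, **kwargs)
                          ^^^^^^^^^^^^^^^^^^
    ret = umr_sum(arr, axis, dtype, out, keepdims, where=where)
TypeError: unsupported operand type(s) for +: 'NoneType' and 'NoneType'
```

```bash
python3 - <<'E'
s=open("st.py").read()
a=s.index("L=edge");b=s.index("# stub rim")
s=s[:a]+'''
for v in range(199,207): print(v,*g[v,282:293].astype(int),"|",*g[v,303:312].astype(int),"|",*g[v,326:336].astype(int),"|",*g[v,344:358].astype(int))
for u in (286.3,307.8,331.2,353.5): print(u,t(u,201,hr).round(2),t(u,204.3,hr+.008).round(2))
'''+s[b:]
open("st.py","w").write(s)
E
python3 st.py
```

```text
[0.50785 0.22381 0.22336] [ 2.1693  0.1089 -2.172 ]
199 149 148 149 149 149 149 149 148 148 149 149 | 148 147 147 146 146 145 145 145 145 | 68 63 63 62 63 63 63 61 58 51 | 69 70 70 71 92 137 154 156 155 155 156 157 156 156
200 144 143 144 143 136 132 130 131 131 131 132 | 133 132 132 132 133 138 144 147 148 | 80 67 63 63 62 59 58 56 50 48 | 62 63 63 63 82 122 136 139 139 144 152 155 157 156
201 142 142 142 132 100 75 71 69 70 71 71 | 71 71 71 71 78 103 134 145 147 | 101 86 75 68 66 55 42 36 33 34 | 38 39 39 38 47 66 73 75 77 99 139 155 155 156
202 143 143 141 125 78 39 30 28 28 29 29 | 29 29 30 30 44 85 127 141 142 | 121 114 105 93 87 67 40 27 26 27 | 26 26 25 26 27 29 30 30 33 68 127 151 157 157
203 145 146 140 113 67 36 29 27 27 29 29 | 29 30 30 29 43 83 124 139 140 | 123 124 121 118 111 84 48 31 28 28 | 29 30 29 30 30 31 30 29 30 52 104 144 156 157
204 147 147 139 105 65 47 44 45 44 45 45 | 45 45 45 45 53 87 126 140 141 | 120 123 124 125 118 90 59 46 44 45 | 45 45 45 45 44 44 45 44 45 57 98 139 153 155
205 145 145 138 110 75 60 59 58 58 59 58 | 59 59 59 59 65 94 131 143 143 | 125 
[... 348 characters left out ...]
26.45 -7.5 ] [25.59 -7.58]
148 138 137 136 137 140 154 | 166 161 143 112 92 87 89 86 77 65 59 59 59
150 137 136 135 135 140 158 | 166 166 161 142 104 80 73 72 73 68 62 59 57
152 136 136 135 134 143 162 | 165 164 163 154 124 91 75 76 79 76 64 59 58
154 135 134 133 136 147 163 | 163 163 161 159 144 105 81 78 78 73 63 58 58
315 top 107 139 150 151 151 151 154 164 166 166 bottom 165 165 165 165 162 151 133 121 119 123 128
318 top 106 133 140 141 140 142 150 161 163 162 bottom 166 166 166 166 165 159 140 119 113 115 123
321 top 106 125 128 127 126 128 141 155 159 161 bottom 165 165 164 162 161 154 128 110 104 108 121
[[0.43, -49.75], [0.43, -28.97], [0.43, -24.38]] [-15.92 -39.6 ] [ 14.53 -39.6 ]
```

Settled re-measure in one image: ring axis at (0.55, 28.1) and stub at (0.48, −38.0) mm in tool y/z. Required shift: z −66.1 mm, y ≈ 0.

Request:
{"fn": "apply_moves", "kwargs": {"increments": "40 0 0 -0.01 0 0 0; 40 0 0 -0.016 0 0 0; 40 0 0 -0.016 0 0 0; 40 0 0 -0.014 0 0 0; 40 0 0 -0.007 0 0 0; 40 0 0 -0.0031 0 0 0; 40 0 0 0 0 0 0; 40 0 0 0 0 0 0"}}

```text
clock: 17.25
tcp_pos: [0.5727, 0.2305, 0.2233]
orientation: [2.168, 0.11, -2.172]
contact_force: [-0.4, 0.2, -2.0]
grip_width: 0.0406
```

Request:
{"fn": "apply_moves", "kwargs": {"increments": "40 0.005 0 0 0 0 0; 40 0.006 0 0 0 0 0; 40 0.006 0 0 0 0 0; 40 0.005 0 0 0 0 0; 40 0.004 0 0 0 0 0; 40 0.002 0 0 0 0 0; 40 0 0 0 0 0 0; 40 0 0 0 0 0 0"}}

```text
clock: 18.05
tcp_pos: [0.5733, 0.2305, 0.1956]
orientation: [2.169, 0.109, -2.171]
contact_force: [0.7, -0.3, -2.8]
grip_width: 0.0406
```

Ring's underside is about 1 mm above the stub top: last picture for concentricity.

Run:
```python
from h import *; from bench import r
o=r.get_obs();f=r.grab_frame("scene");t=r.grab_frame("top")
u,v=map(int,proj(f,(.555,.229,.105)));a,b=map(int,proj(t,(.555,.229,.105)))
Z=lambda im,u,v:cv2.resize(im["color"][v-20:v+20,u-20:u+20],(400,400),interpolation=cv2.INTER_CUBIC)
cv2.imwrite("pics/v3.png",np.hstack([Z(f,u,v),Z(t,a,b)]));print(u,v,a,b,[np.round(proj(f,(.5463,.2283,z)),1) for z in (.1,.109)])
```

```text
402 169 208 190 [array([400.4, 168.1]), array([401.1, 165.8])]
```

View pics/v3.png

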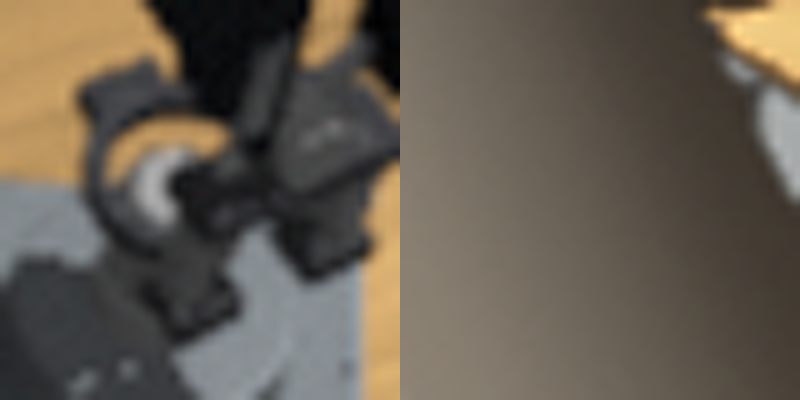

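Scene crop: the ring's opening (inner left edge ≈103, back edge ≈115 in crop) is centred within about 1 mm of the stub, whose top is seen inside it. Descending in gentle steps, watching the force.

Request:
{"fn": "apply_moves", "kwargs": {"increments": "40 0.002 0 0 0 0 0; 40 0.002 0 0 0 0 0; 40 0.002 0 0 0 0 0; 40 0.002 0 0 0 0 0; 40 0.002 0 0 0 0 0; 40 0 0 0 0 0 0; 40 0 0 0 0 0 0; 40 0 0 0 0 0 0"}}

```text
clock: 18.95
tcp_pos: [0.5732, 0.2305, 0.1855]
orientation: [2.169, 0.109, -2.172]
contact_force: [0.1, 0.1, -1.6]
grip_width: 0.0404
```

Request:
{"fn": "apply_moves", "kwargs": {"increments": "40 0.002 0 0 0 0 0; 40 0.002 0 0 0 0 0; 40 0.002 0 0 0 0 0; 40 0.002 0 0 0 0 0; 40 0.002 0 0 0 0 0; 40 0 0 0 0 0 0; 40 0 0 0 0 0 0; 40 0 0 0 0 0 0"}}

```text
clock: 19.75
tcp_pos: [0.5732, 0.2305, 0.1755]
orientation: [2.169, 0.109, -2.172]
contact_force: [0.6, 0.1, -2.5]
grip_width: 0.0405
```

Run:
```python
from h import *; from bench import r
F=[]
for i in range(6): o=r.get_obs();F.append(np.r_[o["contact_force"],o["moment"]*10,o["tcp_pos"]*1000]);r.grab_frame("wrist")
print(np.mean(F,0).round(2)); f=r.grab_frame("wrist");g=cv2.cvtColor(f["color"],cv2.COLOR_BGR2GRAY)
for v in range(198,207): print(v,*g[v,282:296],"|",*g[v,304:312],"|",*g[v,327:336],"|",*g[v,346:358])
```

```text
[ 5.0000e-02  2.3000e-01 -2.1200e+00  1.5000e-01  0.0000e+00  1.4000e-01
  5.7320e+02  2.3049e+02  1.7552e+02]
198 131 131 131 131 131 131 131 130 124 108 90 80 77 76 | 139 139 139 136 134 125 96 69 | 58 58 58 59 60 60 59 60 68 | 41 43 48 54 56 57 56 56 55 56 56 55
199 131 131 131 131 131 131 131 127 112 93 81 78 77 76 | 138 136 135 132 131 122 86 62 | 57 57 57 59 58 59 58 63 83 | 39 40 43 51 55 56 57 56 56 56 56 56
200 131 131 131 129 121 118 116 112 94 77 70 69 69 68 | 120 118 118 118 121 118 85 62 | 57 57 58 57 55 53 54 63 91 | 38 36 39 44 48 51 51 53 55 56 56 55
201 132 132 131 122 92 68 62 59 50 43 41 41 42 41 | 64 63 63 69 92 108 83 61 | 56 57 57 55 48 39 35 40 54 | 29 29 29 31 33 33 35 40 51 56 56 56
202 133 132 130 116 71 36 28 27 25 25 25 26 27 26 | 29 28 29 41 77 104 82 62 | 57 56 56 54 45 32 26 25 27 | 24 26 24 25 25 24 26 32 47 54 55 56
203 133 132 127 104 61 34 28 27 27 27 29 29 28 30 | 28 29 29 40 76 103 82 61 | 56 56 56 55 47 34 29 28 27 | 29 30 30 30 28 29 27 32 43 53 55 56
204 132 131 124 94 61 46 43 43 43 44 43 44 44 43 | 44 43 44 51 79 104 82 62 | 57 57 57 55 50 45 44 43 44 | 44 43 42 43 43 43 43 44 49 54 56 56
205 131 131 125 99 71 59 57 58 58 58 58 58 57 57 | 58 58 57 63 86 106 83 61 | 55 56 56 54 51 54 57 58 58 | 57 57 57 58 57 57 57 58 58 56 56 56
206 131 131 125 102 74 62 60 61 61 62 61 61 61 61 | 61 61 61 66 87 106 82 61 | 56 57 56 54 50 57 61 61 60 | 62 61 60 60 61 61 61 61 60 58 56 57
```

No force change, ring unmoved in the wrist image. Final 10 mm.

Request:
{"fn": "apply_moves", "kwargs": {"increments": "40 0.002 0 0 0 0 0; 40 0.002 0 0 0 0 0; 40 0.002 0 0 0 0 0; 40 0.002 0 0 0 0 0; 40 0.0015 0 0 0 0 0; 40 0.0004 0 0 0 0 0; 40 0 0 0 0 0 0; 40 0 0 0 0 0 0"}}

```text
clock: 20.9
tcp_pos: [0.5732, 0.2305, 0.1656]
orientation: [2.169, 0.109, -2.172]
contact_force: [0.2, 0.2, -2.5]
grip_width: 0.0405
```

Run:
```python
from h import *; from bench import r
F=[]
for i in range(6): o=r.get_obs();F.append(np.r_[o["contact_force"],o["moment"]*10,o["tcp_pos"]*1000]);f=r.grab_frame("wrist")
print(np.mean(F,0).round(2),o["clock"],o["grip_width"]); g=cv2.cvtColor(f["color"],cv2.COLOR_BGR2GRAY)
for v in (201,202,204,206): print(v,*g[v,282:296],"|",*g[v,304:312],"|",*g[v,327:336],"|",*g[v,346:358])
# scene: lug/vise relation: +x faces of lugs; compare with predicted pixels
s=r.grab_frame("scene");Rc=R.from_rotvec(o["orientation"]);hs=cv2.cvtColor(s["color"],cv2.COLOR_BGR2GRAY)
for y in (-.017,.018):
    for x in (.0866,.0946):
        p=o["tcp_pos"]+Rc.apply([x,y,-.0075]);print("lug front edge",y,x,np.round(p,3),np.round(proj(s,p),1))
    u=int(round(proj(s,p)[0]));v=int(round(proj(s,p)[1]))
    for w in range(v-9,v+6): print(w,*hs[w,u-4:u+5])
```

```text
[-5.0000e-02  2.7000e-01 -2.0400e+00  0.0000e+00 -1.9000e-01  1.0000e-02
  5.7318e+02  2.3050e+02  1.6561e+02] 21.15 0.04082045673320873
201 130 130 129 122 90 68 63 62 60 53 46 40 39 40 | 31 32 34 37 46 55 59 59 | 84 115 128 123 99 71 54 39 31 | 28 29 32 32 33 32 34 40 50 56 56 55
202 131 130 130 115 71 36 29 28 28 25 25 25 25 27 | 24 25 25 29 40 53 57 58 | 104 123 128 121 90 51 30 26 25 | 24 25 25 23 23 24 22 30 47 55 56 56
204 130 130 122 94 59 44 43 44 43 43 43 44 42 43 | 44 43 43 42 45 52 56 57 | 81 107 115 110 85 57 45 42 44 | 43 43 44 43 43 43 43 45 49 54 55 56
206 131 131 125 102 74 62 60 61 60 60 61 61 60 60 | 60 61 61 58 54 54 56 56 | 56 57 57 55 51 55 57 55 55 | 60 60 61 61 61 61 62 61 59 56 56 56
lug front edge -0.017 0.0866 [0.579 0.248 0.079] [413.4 181.8]
lug front edge -0.017 0.0946 [0.579 0.248 0.071] [412.7 183.7]
175 65 54 47 37 41 51 63 79 135
176 44 34 41 47 56 62 70 96 144
177 27 33 50 56 60 68 75 116 151
178 27 30 46 55 61 69 80 122 155
179 29 38 46 55 63 70 75 107 147
180 29 59 73 67 67 68 61 70 135
181 32 62 76 71 59 53 42 72 136
182 46 47 57 53 42 55 62 104 
[... 168 characters left out ...]
 140 142 140 135 139 151
188 95 129 142 142 141 141 140 141 151
189 113 137 141 140 141 141 140 139 153
lug front edge 0.018 0.0866 [0.582 0.213 0.079] [400.4 187.8]
lug front edge 0.018 0.0946 [0.582 0.213 0.071] [399.8 189.7]
181 50 55 56 55 51 55 62 112 141
182 47 55 60 60 62 59 86 128 142
183 53 55 61 62 63 53 75 101 104
184 54 55 60 62 61 43 40 53 61
185 51 58 60 62 50 38 31 51 62
186 44 57 58 54 54 53 44 47 58
187 30 55 61 57 58 50 41 39 52
188 27 42 55 52 42 52 48 47 58
189 38 32 36 38 53 99 87 59 62
190 47 36 43 53 84 117 91 57 57
191 53 48 53 57 73 82 65 51 56
192 52 52 52 54 52 50 52 52 57
193 50 52 54 53 51 53 53 57 59
194 53 50 51 50 50 53 55 57 61
195 51 50 50 50 51 53 55 73 102
```

Forces and the ring's place in the wrist image are unchanged. One independent check of the stub in the first scene image before handing in.

Run:
```python
from h import *; from bench import r
s=r.grab_frame("scene");a=cv2.cvtColor(cv2.imread("pics/scene0.png"),cv2.COLOR_BGR2GRAY);b=cv2.cvtColor(s["color"],cv2.COLOR_BGR2GRAY)
print("     ",*range(388,416))
for v in range(158,184): print(v,*a[v,388:416])
print("now")
for v in range(160,190): print(v,*b[v,384:418])
th=np.linspace(0,2*np.pi,8,endpoint=False)
for nm,(x,y),rr,z in (("stub rim",(.5463,.2283),.0155,.095),("flat",(.5463,.2283),.0105,.1)):
    q=np.array([proj(s,(x+rr*np.cos(t),y+rr*np.sin(t),z)) for t in np.linspace(0,6.28,60)]);print(nm,q.min(0).round(1),q.max(0).round(1))
```

```text
388 389 390 391 392 393 394 395 396 397 398 399 400 401 402 403 404 405 406 407 408 409 410 411 412 413 414 415
158 147 145 142 141 137 134 132 129 130 132 132 134 137 136 140 139 141 139 141 143 144 144 145 146 144 142 142 141
159 140 138 134 134 131 131 133 133 133 137 138 138 139 140 141 141 142 144 143 144 145 143 141 141 142 139 138 136
160 133 132 131 131 134 137 137 138 140 140 141 141 141 141 141 142 139 143 145 142 143 143 141 139 138 136 133 132
161 135 135 137 137 139 140 141 140 140 141 142 142 140 141 139 138 139 142 142 142 141 139 137 135 134 131 131 131
162 140 141 141 140 140 139 140 141 141 142 142 141 138 140 140 141 139 142 141 139 137 135 133 133 133 135 136 137
163 138 139 138 140 138 140 142 142 136 132 136 139 138 139 140 141 142 138 137 135 135 134 136 138 138 143 144 146
164 138 139 140 143 141 142 140 133 126 133 144 148 149 148 147 141 138 134 136 136 138 140 143 145 149 148 150 151
165 139 142 139 140 142 142 129 111 128 148 155 156 153 154 153 150 145 141 141 143 147 148 151 151 152 151 149 150
166 141 142 144 144 145 136 107 101 138 154 154 155 154 153 
[... 4574 characters left out ...]
 43 39 55 62 63 61 88 105 85 58 88 116 127 139 142 141 153
185 43 49 57 60 60 61 62 60 59 47 30 40 52 59 61 62 50 33 31 52 64 61 60 62 60 99 113 128 143 142 142 142 118 141
186 43 46 52 59 62 61 61 59 59 51 33 29 42 57 57 52 54 54 45 46 57 61 62 63 62 91 124 141 141 142 140 139 121 142
187 45 46 46 50 57 60 61 61 60 58 49 31 31 55 62 60 59 52 42 39 54 61 63 62 58 73 123 142 142 141 140 138 138 152
188 44 45 43 47 50 56 59 61 61 61 58 43 29 44 56 50 43 53 50 48 59 64 61 58 61 96 131 141 142 141 141 140 141 152
189 45 47 46 48 49 51 54 56 60 60 60 55 37 30 34 38 55 102 87 60 62 59 63 64 69 113 139 141 140 140 140 140 139 153
stub rim [393.2 163.8] [407.  175.1]
flat [395.7 164.3] [405.1 172. ]
```

Run:
```python
from bench import r
o=r.get_obs();print(o["clock"],o["tcp_pos"],o["contact_force"],o["grip_width"]);print(r.hand_in())
```

```text
21.3 [0.57313787 0.23047698 0.16556088] [ 0.48923204 -0.516413   -1.25338723] 0.04058852238411396
the job is handed in; nothing more can be done
None
```

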